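Nip up the bearing ring of the coating rotator with a two-pin spanner

ROBOT

A 6-joint arm with a two-finger parallel gripper is mounted at the origin on the work surface. World frame = base frame: x ahead of the robot, y to its left, z up, the work surface at z = 0. Lengths are in mm, angles in rad, forces in N, time in s.
With the tool pointing down it reaches from about 300 to 775 mm from the base axis. Payload 14.6 kg.
Tool frame: the origin (TCP) lies between the finger pads; the fingertips stand 17 mm ahead of it and the grasp point (between the pads) lies 2 mm behind it (manip.tip_reach is the distance from the TCP to the fingertips, in mm); z points along the fingers, y is the line along which they close (so a half turn about z gives the same grasp; the last joint's range is limited). The gripper opens to 94 mm and grips with 3 to 60 N. Pads are 16 mm wide; open, the fingers measure 119 mm over their backs; the gripper's body (75 mm by 177 mm) begins 78 mm behind the grasp point.
Start: joints at [-1.167, 0.3, 1.521, -0, 1.321, -0.067], TCP at [249.471, -490.156, 222.446] pointing down, gripper open.
Joint ranges: [-3.03, 3.03], [-0.79, 2.21], [0.23, 2.52], [-1.04, 4.18], [0, 3.07], [-2.55, 2.55]. Speed limits (rad/s): [2.22, 2.22, 2.57, 3.14, 3.14, 3.14].

INTERFACE

Orientations are given as [roll, pitch, yaw] about the fixed x, y, z axes, in that order (R = Rz(yaw) Ry(pitch) Rx(roll)).
In Python, from cell import manip, viewer gives the robot as it stands.
- The arm moves only by the tool apply_moves, never from a script. Its argument "moves" is a list of rows, each a list of 3 entries, a list of its own where there are three numbers: the shift along the tool's x, y, z each as a share of 0.25 m, from -1 to 1, then the turn, a rotation vector about the tool's x, y, z each as a share of pi rad, from -1 to 1, then the closure, from 0 (fully open) to 1 (shut). In form: [[[dx, dy, dz], [wx, wy, wz], grip], ...]. A call has 1 to 12 rows; each row is the pose to reach, as a shift and turn from the pose commanded when the call began, along the tool's axes at that moment, turning the shorter way round; what a row does not reach only later rows make up. A row lasts 1/12 s, in which the tool goes at most 41.7 mm and 7.16 degrees, less where a joint would pass 70% of its speed; a pose out of reach is approached as far as the arm can. A call with a number of a shift or a turn outside -1 to 1 is refused whole. A call with a gripper value outside its range is refused whole. The fingers move at their own pace and stop on an object; "squeeze" is the grip in N (left out, the last holds). Time passes only in rows, so rows that repeat a pose let the fingers close. It gives the time, the measured TCP pose, the force, the opening and the grip force at its end, in the units of the state.
- manip.read_state(): the state, without advancing time (a new reading comes with each control period).
- viewer.camera(name): name is "scene" or "top" or "wrist"; returns the picture (480x640x3 uint8, blue, green, red); there is no depth.
- viewer.camera_info(name): a dict with "camera_matrix" (3x3 intrinsics, pixels), "R" (3x3) and "t" (3): a world point X has camera coordinates R X + t. Camera axes: x right, y down, z forward; pixel columns grow to the right and rows downward; lengths in mm; the calibration is good to about 2 mm. A picture is of the moment at which its call begins: read the wrist's pose just before it. camera_info takes no time and is no camera call; for the wrist camera it gives the pose at the moment of the call.
- manip.sign_off(): hands the job in; it is judged then, once.
The state is a dict: "clock": time; "joints": joint angles; "qd": joint speeds; "effort": joint torques, N m; "eef_pos": TCP position; "eef_rot": TCP orientation; "wrist_force": force on the tool from outside, world axes, zero at the start; "moment": the same for the moment, N m; "finger_gap": finger opening in mm; "finger_force": force on a finger pad.
Only numpy, scipy, OpenCV 4.12 (cv2) and the standard library are available. Lean on these libraries where they do the work, as an engineer would, in place of code of your own. Each camera call takes 0.05 s, during which the arm holds its last target. There are 200 camera calls.

TASK

The recessed bearing ring on the coating rotator is not home yet: take the red-handled two-pin spanner from its beech block, feel its pins gently into the ring's two holes, and turn the ring clockwise (seen from above) until it comes up against the bearing and is nipped to about half a newton-metre, without forcing it or shoving down hard on it. Then stand the spanner back in its block, pins in the two holes. Keep your fingers off the ring and off the wet green ball, and leave everything else on the bench where it is.

Things in the scene. Friction and masses are not known exactly. Their poses are not given: they have to be found in the camera images.
- spanner_grip (a point): Middle of the upright red handle of the two-pin spanner (about 0.26 kg). Flat-sided handle: 26 mm along the spanner's x, 16 mm along its y, 60 mm tall; this point is on its axis, 30 mm from either end. Below is a steel bar, 62 x 18 x 8 mm along x, y, z, top 30 mm below this point. Axes: x along the bar, z up; a half turn about z gives the same spanner. It starts upright in its block, with 3.5 mm play.
- spanner_pins (a point): Point on the spanner's axis level with the tips of its two pins, 52 mm below spanner_grip; same axes. The pins point down from the bar, 23 mm either side of the axis along x; each is 6 mm thick and 14 mm long, the last 3 mm tapered to 3.6 mm at the tip.
- ring_seat (a point): Centre of the steel retaining ring's face, 50.5 mm above the bench. Axes are the fixed rotator's, z up; they do not turn with the ring. Ring: 60 mm across, bore 32 mm, two through-holes 9 mm wide, 6 mm deep, 23 mm either side of the centre. The line of holes stands counter-clockwise of the x axis by the value of joint ring, but only within 0.4 rad, as the thread's start is unknown: look or feel.
- rotator: The coating rotator, fixed; origin at the bench under the ring's centre, x from the bearing head to the black motor, z up. The head's bright rim is 56 mm above the bench, 62 mm wide inside and 90 mm outside; the ring's face lies 5.5 mm below it. The bearing is 0.5 mm below the ring: pins fully in, their tips are 6.5 mm below the ring's face and the spanner's bar is 2 mm clear of the rim.
- ring (a joint): How far the ring is from home, rad: 0 is home against the bearing, positive is backed off counter-clockwise; starts at 0.6 to 1.1. Turn it clockwise from above to bring it home. It runs stiffly (0.12 N m), stays where it is left and stops hard at home; the pins have a play of about 0.065 rad either way in its holes.
- block_top (a point): Centre of the top of the fixed reddish beech tool block, 30 mm above the bench; 112 mm along x, 58 mm along y. It has two round holes, 13 mm wide and 20 mm deep, 23 mm either side of the centre along x; the spanner stands in them with its bar on the block's top, pin tips 14 mm below this point.
- tama_center (a point): Centre of the freshly coated, still wet green tama ball, 60 mm across, about 130 mm above the bench, standing on its spindle in the spring-clip rack (fixed steel base, 100 mm square). Do not touch.
- ken_mid (a point): Middle of the pale beech ken, a turned whitish spike 160 mm tall and 39 mm wide standing on its cup end (bystander).
- cork_block_mid (a point): Middle of the cork sanding block, 110 by 60 by 38 mm (bystander).
- weight_mid (a point): Middle of the round bronze weight, 60 mm across, 48 mm tall with its knob (bystander).
- sarado_mid (a point): Middle of the bare-wood double cup (crosspiece), 41 mm across, 64 mm tall (bystander).
- lacquer_mid (a point): Middle of the closed amber lacquer jar, 56 mm across, 85 mm tall (bystander).
There are look-alikes about, which are no part of the job. Leave any blue look-alike of the part that bears spanner_grip alone. Leave any blue look-alike of the part that bears block_top alone.

How it is judged:
By the outcome, as a careful person would: the job done as asked, in the order asked, and still so for the second after the job is handed in, with the robot touching nothing.
It also fails if it takes over 64 s, if anything falls off the work surface, if the arm or the gripper's body presses on something with over 40 N, if the wrist force passes 120 N, or if a joint passes its speed limit or range.

## Working session

There is one attempt and no reset: what is moved stays moved. The work goes in short steps, Python scripts to look and compute and a tool call to move; the robot and the scene stay as the last step left them, time stands still between calls to the robot, and variables do not carry over. Pictures are saved under pics/ and viewed, at most 10 in all, crops included, and the job is handed in when it is done.

Besides the shell and the picture viewer there is one more tool, called after "Call:" by a JSON object that holds its "op" and its "data", one argument or row to a line. apply_moves: Moves the arm, as the interface text tells. Shift numbers are shares of 0.25 m and turn numbers shares of pi rad, none past 1 either way. Its arguments: {"type":"object","properties":{"moves":{"type":"array"},"squeeze":{"type":"number"}},"required":["moves"]}

```bash
ls; mkdir -p pics; python3 - <<'E'
from cell import manip, viewer
import cv2
s=manip.read_state()
print(s)
for n in("scene","top"):
    im=viewer.camera(n); cv2.imwrite(f"pics/{n}0.png",im)
    i=viewer.camera_info(n); print(n,i)
E
```

```text
pics
{'clock': 0.0, 'joints': array([-1.16659507e+00,  3.00492228e-01,  1.52159908e+00,  2.48555196e-05,
        1.32067294e+00, -6.65997530e-02]), 'qd': array([ 0.00011762,  0.00196692,  0.00069025, -0.00072094, -0.0021707 ,
        0.00089909]), 'effort': array([ 5.58168667e-04, -5.31817746e+01, -3.52731943e+01,  7.08392146e-02,
        2.44392600e-02, -1.15379298e-04]), 'eef_pos': array([ 249.38714444, -489.93699463,  221.86710796]), 'eef_rot': array([-3.14042525e+00, -1.01992210e-04,  4.70794781e-01]), 'wrist_force': array([ 0.57721863, -0.60229853,  0.16083362]), 'moment': array([-0.01169512,  0.00592984,  0.03782286]), 'finger_force': 0.0, 'finger_gap': 94.01522898968676}
scene {'camera_matrix': array([[593.77148741,   0.        , 330.24192999],
       [  0.        , 593.77148741, 239.43975166],
       [  0.        ,   0.        ,   1.        ]]), 'R': array([[ 0.61642377,  0.78720535,  0.01815141],
       [ 0.5134201 , -0.38434393, -0.76725455],
       [-0.5970105 ,  0.48227324, -0.64108579]]), 't': array([-396.16065287, -232.58366359, 1661.3826821 ])}
top {'camera_matrix': array([[552.56974061,   0.        , 322.7938011 ],
       [  0.        , 552.56974061, 240.76200554],
       [  0.        ,   0.        ,   1.        ]]), 'R': array([[-0.01689814, -0.99984726, -0.00446262],
       [-0.98268127,  0.01743142, -0.18448218],
       [ 0.18453179,  0.00126792, -0.98282573]]), 't': array([  20.50582657,  616.78816017, 1071.67588821])}
```

View pics/scene0.png

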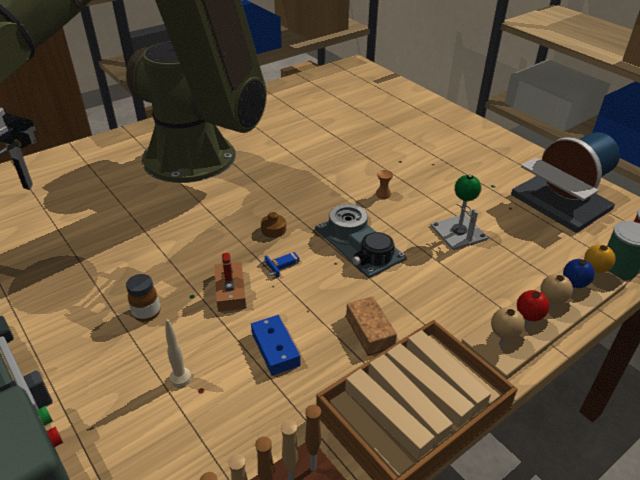

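View pics/top0.png

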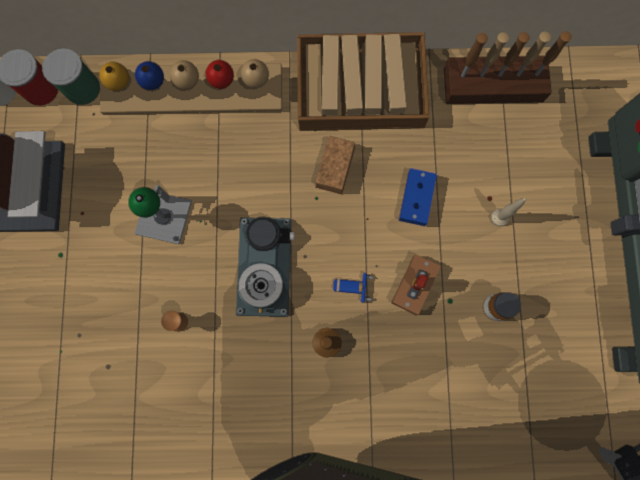

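Spanner candidates are the red-handled one standing in the reddish block (top 417,283) and the blue one lying at (350,287). Block candidates are the reddish one (415,285) and the blue one (418,197). The red spanner and reddish block fit the description. I'll confirm in an enlarged crop showing the rotator and block.

```bash
python3 - <<'E'
import cv2,numpy as np
im=cv2.imread("pics/top0.png")
a=cv2.resize(im[205:325,225:305],None,fx=5,fy=5,interpolation=cv2.INTER_CUBIC)
b=cv2.resize(im[245:325,385:445],None,fx=6.5,fy=6.5,interpolation=cv2.INTER_CUBIC)
b=cv2.copyMakeBorder(b,0,600-b.shape[0],0,0,cv2.BORDER_CONSTANT)
o=np.hstack([a,b]);print(o.shape);cv2.imwrite("pics/crop0.png",o)
E
```

```text
(600, 790, 3)
```

View pics/crop0.png

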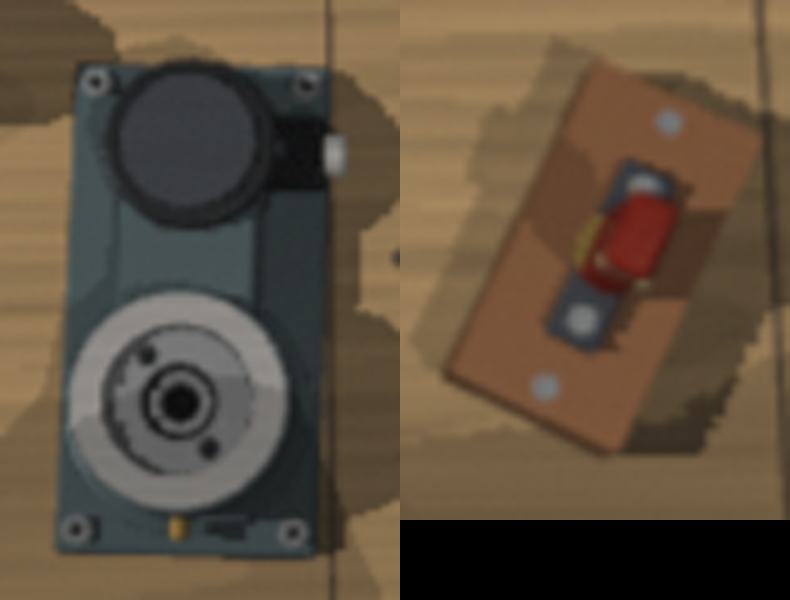

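The crop confirms it: a red-handled spanner stands in the reddish block (bar ends near crop 645,185 and 582,318). The ring's holes are at crop (147,355) and (209,448), and the rim centre is at (178,401).

```bash
cat > h.py <<'E'
import numpy as np
from cell import viewer
from scipy.spatial.transform import Rotation as Ro
def ray(info,u,v,z):
    K,R,t=info["camera_matrix"],info["R"],info["t"]
    d=R.T@np.linalg.inv(K)@[u,v,1]; c=-R.T@t
    return c+d*(z-c[2])/d[2]
def px(info,X):
    p=info["camera_matrix"]@(info["R"]@np.asarray(X)+info["t"]); return p[:2]/p[2]
def rel(s,p,yaw,roll=np.pi):   # shares from a commanded pose guess s=(pos,rot) to goal
    R0=Ro.from_euler("xyz",s[1]); R1=Ro.from_euler("xyz",[roll,0,yaw])
    return R0.inv().apply(np.asarray(p)-s[0])/250,(R0.inv()*R1).as_rotvec()/np.pi
E
python3 - <<'E'
from h import *
I=viewer.camera_info("top")
A=lambda u,v,z:ray(I,(u+.5)/5-.5+225,(v+.5)/5-.5+205,z)
B=lambda u,v,z:ray(I,(u-400+.5)/6.5-.5+385,(v+.5)/6.5-.5+245,z)
def yaw(a,b): d=a-b; return np.arctan2(d[1],d[0])
print("rim",A(178,401,56)); h1,h2=A(147,355,49.5),A(209,448,49.5);print("holes",(h1+h2)/2,np.linalg.norm(h1-h2),yaw(h1,h2))
bolts=[A(*p,9) for p in[(95,82),(307,85),(292,533),(77,528)]];print("rot yaw",yaw(bolts[0],bolts[3]),yaw(bolts[1],bolts[2]))
c=[B(*p,30) for p in[(595,60),(762,140),(610,455),(445,372)]]
print("block",sum(c)/4,yaw(c[0],c[3]),yaw(c[1],c[2]),np.linalg.norm(c[0]-c[3]),np.linalg.norm(c[0]-c[1]))
s=[B(*p,30) for p in[(668,122),(545,387)]];print("screws",(s[0]+s[1])/2,yaw(*s))
s=[B(*p,38) for p in[(650,172),(574,340)]];print("bar",(s[0]+s[1])/2,yaw(*s))
print("handle top",B(648,227,98))
E
```

```text
rim [529.20111864 137.57856548  56.        ]
holes [529.76320161 138.37351764  49.5       ] 45.885481509739755 0.5844213647828108
rot yaw -0.02986682337528749 -0.03731216346532686
block [ 528.36212619 -180.5222545    30.        ] -0.4845914113290306 -0.4942440032927312 111.63939965312731 58.49914657550147
screws [ 528.91644894 -181.65777894   30.        ] -0.4755947734536792
bar [ 527.39972961 -181.94143236   38.        ] -0.466372125998557
handle top [ 529.47882984 -182.93763811   98.        ]
```

```bash
cat >> h.py <<'E'
import json,os
def cmd():
    if os.path.exists("cmd.json"):
        c=json.load(open("cmd.json")); return np.array(c["p"]),Ro.from_quat(c["q"])
    return np.array([249.471,-490.156,222.446]),Ro.from_euler("xyz",[np.pi,0,.4708])
def plan(p,yaw,save=True):
    P,R=cmd(); R1=Ro.from_euler("xyz",[np.pi,0,yaw])
    d=np.round(R.inv().apply(np.asarray(p)-P)/250,4); w=np.round((R.inv()*R1).as_rotvec()/np.pi,4)
    print("move",d.tolist(),w.tolist(),"dist",np.linalg.norm(d)*250,"deg",np.linalg.norm(w)*180)
    if save:
        json.dump(dict(p=(P+R.apply(d*250)).tolist(),q=(R*Ro.from_rotvec(w*np.pi)).as_quat().tolist()),open("cmd.json","w"))
def st():
    from cell import manip
    s=manip.read_state(); P,R=cmd()
    print({k:np.round(s[k],3).tolist() for k in("clock","joints","eef_pos","eef_rot","wrist_force","moment","finger_gap","finger_force")},"cmd",P.round(2),R.as_euler("xyz").round(3))
    return s
E
python3 - <<'E'
from h import *
I=viewer.camera_info("top")
print("ken top/base",ray(I,523,202,160),ray(I,500,217,10)); print("tama",ray(I,144,202,130))
plan([528.5,-181.5,190],-.48+np.pi)
E
```

```text
ken top/base [ 665.11314011 -367.11635317  160.        ] [ 671.06509169 -371.02582901   10.        ]
tama [685.99817181 354.91182256 130.        ]
move [1.5547, -0.594, 0.1298] [0.0, 0.0, -0.6974] dist 417.3409974169803 deg 125.53200000000001
```

Call:
{"op": "apply_moves", "data": {
  "moves": [
    [[0.96,-0.37,0.0],[0,0,-0.45],0],
    [[0.96,-0.37,0.0],[0,0,-0.45],0],
    [[0.96,-0.37,0.0],[0,0,-0.45],0],
    [[0.96,-0.37,0.0],[0,0,-0.45],0],
    [[0.96,-0.37,0.0],[0,0,-0.45],0],
    [[0.96,-0.37,0.0],[0,0,-0.45],0],
    [[0.96,-0.37,0.0],[0,0,-0.45],0],
    [[0.96,-0.37,0.0],[0,0,-0.45],0],
    [[0.96,-0.37,0.0],[0,0,-0.45],0],
    [[0.96,-0.37,0.0],[0,0,-0.45],0],
    [[0.96,-0.37,0.0],[0,0,-0.45],0],
    [[0.96,-0.37,0.0],[0,0,-0.45],0]
  ]
}}

```text
clock: 1.1
eef_pos: [421.3, -298.7, 222.1]
eef_rot: [-3.141, -0.001, 1.892]
wrist_force: [0.4, 1.0, 0.7]
finger_gap: 93.9
finger_force: 0.0
```

```bash
cat >> h.py <<'E'
def setcmd(d,w):
    P,R=cmd(); d=np.array(d)
    json.dump(dict(p=(P+R.apply(d*250)).tolist(),q=(R*Ro.from_rotvec(np.array(w)*np.pi)).as_quat().tolist()),open("cmd.json","w"))
E
rm cmd.json; python3 - <<'E'
from h import *
setcmd([.96,-.37,0],[0,0,-.45]); st(); plan([528.5,-181.5,190],-.48+np.pi)
E
```

```text
{'clock': 1.1, 'joints': [-0.688, 0.226, 1.615, -0.0, 1.301, -1.009], 'eef_pos': [421.329, -298.715, 222.128], 'eef_rot': [-3.141, -0.001, 1.892], 'wrist_force': [0.381, 0.99, 0.73], 'moment': [-0.002, -0.091, 0.011], 'finger_gap': 93.884, 'finger_force': 0.0} cmd [ 421.4  -298.86  222.45] [3.142 0.    1.885]
move [0.3143, 0.5523, 0.1298] [-0.0, 0.0, -0.2474] dist 162.1472748768847 deg 44.532000000000004
```

Call:
{"op": "apply_moves", "data": {
  "moves": [
    [[0.3143,0.5523,0.1298],[0,0,-0.2474],0],
    [[0.3143,0.5523,0.1298],[0,0,-0.2474],0],
    [[0.3143,0.5523,0.1298],[0,0,-0.2474],0],
    [[0.3143,0.5523,0.1298],[0,0,-0.2474],0],
    [[0.3143,0.5523,0.1298],[0,0,-0.2474],0],
    [[0.3143,0.5523,0.1298],[0,0,-0.2474],0],
    [[0.3143,0.5523,0.1298],[0,0,-0.2474],0],
    [[0.3143,0.5523,0.1298],[0,0,-0.2474],0],
    [[0.3143,0.5523,0.1298],[0,0,-0.2474],0]
  ]
}}

```text
clock: 1.85
eef_pos: [528.4, -181.5, 189.7]
eef_rot: [-3.142, -0.001, 2.66]
wrist_force: [-0.6, 0.2, 1.6]
finger_gap: 93.7
finger_force: 0.0
```

```bash
python3 - <<'E'
from h import *; import cv2
st(); im=viewer.camera("wrist"); I=viewer.camera_info("wrist"); cv2.imwrite("pics/w1.png",im)
json.dump({k:v.tolist() for k,v in I.items()},open("w1.json","w"))
for X in([528.5,-181.5,98],[528.5,-181.5,30]): print(px(I,X))
E
```

```text
{'clock': 1.85, 'joints': [-0.396, 0.347, 1.536, 0.0, 1.258, -1.486], 'eef_pos': [528.385, -181.467, 189.731], 'eef_rot': [-3.142, -0.001, 2.66], 'wrist_force': [-0.567, 0.184, 1.626], 'moment': [0.023, -0.171, 0.005], 'finger_gap': 93.732, 'finger_force': 0.0} cmd [ 528.49 -181.51  190.  ] [-3.142  0.     2.662]
[312.15653757 250.86032483]
[312.19463049 226.06350676]
```

View pics/w1.png

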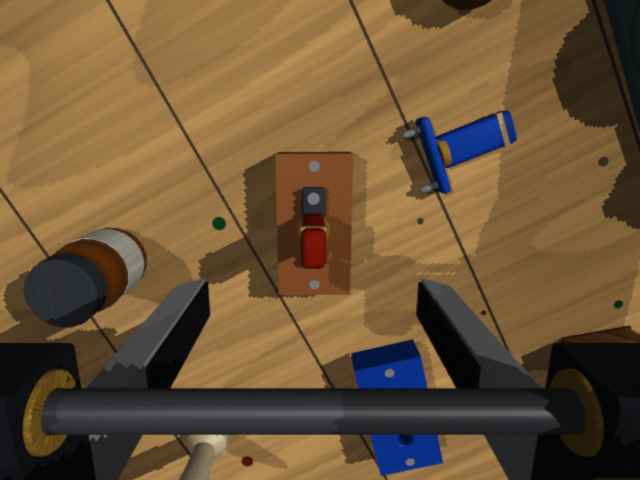

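The wrist view shows the handle top at about (313,248) and the block edges upright at x = 277 and 352, so position and yaw are nearly right.

```bash
python3 - <<'E'
from h import *
I={k:np.array(v) for k,v in json.load(open("w1.json")).items()}
c=[ray(I,*p,30) for p in[(277,153),(352,153),(352,294),(277,294)]]
print("block",sum(c)/4,np.linalg.norm(c[0]-c[3]),np.linalg.norm(c[0]-c[1]))
d=c[3]-c[0];print(np.arctan2(d[1],d[0])); s=[ray(I,*p,30) for p in[(314,166),(314.5,285)]];d=s[1]-s[0];print((s[0]+s[1])/2,np.arctan2(d[1],d[0]))
print("handle",ray(I,313.5,248,98))
plan([528.5,-182,66],-.48+np.pi)
E
```

```text
block [ 529.71140873 -180.10912898   30.        ] 112.26722155019486 55.71260234917087
-0.5030483232444988
[ 530.4095591 -180.6865939   30.       ] -0.47626490137589894
handle [ 527.24478422 -179.90196492   98.        ]
move [-0.0009, -0.0017, 0.496] [-0.0, 0.0, 0.0] dist 124.00093245617147 deg 0.0
```

Call:
{"op": "apply_moves", "data": {
  "moves": [
    [[0,0,0.25],[0,0,0],0],
    [[0,0,0.4],[0,0,0],0],
    [[-0.0009,-0.0017,0.496],[0,0,0],0],
    [[-0.0009,-0.0017,0.496],[0,0,0],0],
    [[-0.0009,-0.0017,0.496],[0,0,0],0.9],
    [[-0.0009,-0.0017,0.496],[0,0,0],0.9],
    [[-0.0009,-0.0017,0.496],[0,0,0],0.9],
    [[-0.0009,-0.0017,0.496],[0,0,0],0.9],
    [[-0.0009,-0.0017,0.496],[0,0,0],0.95],
    [[-0.0009,-0.0017,0.496],[0,0,0],1],
    [[-0.0009,-0.0017,0.496],[0,0,0],1],
    [[-0.0009,-0.0017,0.496],[0,0,0],1]
  ],
  "squeeze": 15
}}

```text
clock: 2.9
eef_pos: [528.6, -182.0, 66.3]
eef_rot: [3.142, 0.0, 2.662]
wrist_force: [0.1, 0.3, 1.2]
finger_gap: 44.2
finger_force: 0.0
```

```bash
python3 - <<'E'
from h import *
st(); plan([528.5,-182,150],-.48+np.pi)
E
```

```text
{'clock': 2.9, 'joints': [-0.397, 0.496, 1.64, 0.0, 1.005, -1.488], 'eef_pos': [528.562, -182.014, 66.279], 'eef_rot': [3.142, 0.0, 2.662], 'wrist_force': [0.062, 0.261, 1.157], 'moment': [-0.027, -0.093, -0.01], 'finger_gap': 44.179, 'finger_force': 0.0} cmd [ 528.49 -181.99   66.  ] [-3.142  0.     2.662]
move [-0.0, -0.0, -0.336] [-0.0, 0.0, 0.0] dist 84.0 deg 0.0
```

Call:
{"op": "apply_moves", "data": {
  "moves": [
    [[0,0,0],[0,0,0],1],
    [[0,0,0],[0,0,0],1],
    [[0,0,0],[0,0,0],1],
    [[0,0,0],[0,0,0],1],
    [[0,0,0],[0,0,0],1],
    [[0,0,0],[0,0,0],1],
    [[0,0,0],[0,0,0],1],
    [[0,0,0],[0,0,0],1]
  ]
}}

```text
clock: 3.57
eef_pos: [528.5, -182.0, 65.9]
eef_rot: [3.142, -0.0, 2.662]
wrist_force: [0.2, -0.3, -0.7]
finger_gap: 16.0
finger_force: 15.0
```

Call:
{"op": "apply_moves", "data": {
  "moves": [
    [[0,0,0],[0,0,0],1],
    [[0,0,0],[0,0,0],1],
    [[0,0,-0.05],[0,0,0],1],
    [[0,0,-0.1],[0,0,0],1],
    [[0,0,-0.2],[0,0,0],1],
    [[0,0,-0.336],[0,0,0],1],
    [[0,0,-0.336],[0,0,0],1],
    [[0,0,-0.336],[0,0,0],1]
  ],
  "squeeze": 58
}}

```text
clock: 4.23
eef_pos: [529.1, -182.3, 152.1]
eef_rot: [3.141, 0.004, 2.662]
wrist_force: [-0.1, -0.4, -3.0]
finger_gap: 15.2
finger_force: 58.0
```

```bash
python3 - <<'E'
from h import *; import cv2
st(); im=viewer.camera("wrist"); I=viewer.camera_info("wrist"); 
json.dump({k:v.tolist() for k,v in I.items()},open("w2.json","w"))
cv2.imwrite("pics/w2full.png",im); cv2.imwrite("pics/w2.png",cv2.resize(im[130:330,180:450],None,fx=2.9,fy=2.9))
P,R=cmd(); 
for z,x in((-54,23),(-54,-23),(-32,0),(28,0)):
    X=P+R.apply([x,0,-2-z]); print(z,x,px(I,X), (px(I,X)-[180,130])*2.9)
E
```

```text
{'clock': 4.233, 'joints': [-0.397, 0.385, 1.577, -0.0, 1.176, -1.488], 'eef_pos': [529.092, -182.257, 152.128], 'eef_rot': [3.141, 0.004, 2.662], 'wrist_force': [-0.148, -0.391, -3.022], 'moment': [0.02, -0.183, 0.025], 'finger_gap': 15.241, 'finger_force': 57.999} cmd [ 528.49 -181.99  150.  ] [-3.142  0.     2.662]
-54 23 [311.97708538 229.88101814] [382.7335476 289.6549526]
-54 -23 [311.97901346 311.62163553] [382.73913902 526.70274305]
-32 0 [311.94074974 286.9366021 ] [382.62817424 455.11614609]
28 0 [311.78438485 350.22417403] [382.17471606 638.65010469]
```

View pics/w2.png

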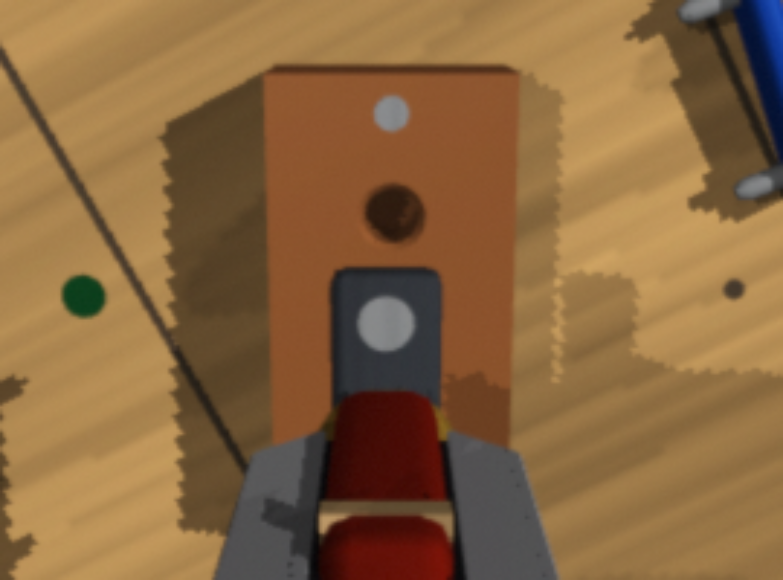

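The spanner is gripped square. The bar's far edge is at crop row 268, centre column about 386, and a block hole is at crop (394,213).

```bash
python3 - <<'E'
from h import *
I={k:np.array(v) for k,v in json.load(open("w2.json")).items()}
s=st(); P,R=s["eef_pos"],Ro.from_euler("xyz",s["eef_rot"])
f=lambda X:(px(I,P+R.apply(X))-[180,130])*2.9
for n,X in dict(barend=(31,0,28),bolt=(23,0,28),l=(31,-9,28),r=(31,9,28),htop_end=(13,0,-32),handle_bottom=(13,0,28)).items(): print(n,f(X))
print("hole",ray(I,394/2.9+180,213/2.9+130,30), "screw",ray(I,392/2.9+180,113/2.9+130,30))
print("exp hole", np.array([529,-180.8])+23*R.apply([1,0,0])[:2])
plan([529.5,138,160],.584+np.pi)
E
```

```text
{'clock': 4.283, 'joints': [-0.397, 0.387, 1.579, -0.0, 1.175, -1.488], 'eef_pos': [528.367, -181.975, 150.366], 'eef_rot': [-3.142, 0.001, 2.662], 'wrist_force': [-0.478, -0.597, -3.701], 'moment': [0.034, -0.113, -0.009], 'finger_gap': 15.745, 'finger_force': 57.999} cmd [ 528.49 -181.99  150.  ] [-3.142  0.     2.662]
barend [382.28333968 276.28622462]
bolt [382.2919289  325.07864469]
l [325.37553374 276.2769538 ]
r [439.18547674 276.29549451]
htop_end [381.7267323  546.50692767]
handle_bottom [382.30241443 384.64338025]
hole [ 507.73692215 -168.30451449   30.        ] screw [ 487.13369734 -158.15471032   30.        ]
exp hole [ 508.59690576 -170.18333524]
move [0.5873, 1.1373, -0.04] [-0.0, 0.0, -0.3386] dist 320.15353543261085 deg 60.948
```

Call:
{"op": "apply_moves", "data": {
  "moves": [
    [[0.08,0.15,-0.04],[0,0,-0.04],1],
    [[0.15,0.29,-0.04],[0,0,-0.08],1],
    [[0.22,0.43,-0.04],[0,0,-0.12],1],
    [[0.3,0.58,-0.04],[0,0,-0.16],1],
    [[0.37,0.72,-0.04],[0,0,-0.2],1],
    [[0.43,0.84,-0.04],[0,0,-0.24],1],
    [[0.48,0.93,-0.04],[0,0,-0.28],1],
    [[0.5,0.97,-0.04],[0,0,-0.31],1],
    [[0.5,0.97,-0.04],[0,0,-0.3386],1],
    [[0.5,0.97,-0.04],[0,0,-0.3386],1]
  ]
}}

```text
clock: 5.12
eef_pos: [528.8, 91.5, 158.6]
eef_rot: [3.14, -0.002, -2.552]
wrist_force: [-0.4, -0.2, -2.5]
finger_gap: 15.8
finger_force: 58.0
```

```bash
python3 - <<'E'
from h import *
json.dump(dict(p=[528.49,-181.99,150.0],q=Ro.from_euler("xyz",[np.pi,0,np.pi-.48]).as_quat().tolist()),open("cmd.json","w"))
setcmd([.5,.97,-.04],[0,0,-.3386]); st(); plan([529.5,138,140],.584+np.pi)
E
```

```text
{'clock': 5.117, 'joints': [0.103, 0.333, 1.632, -0.0, 1.179, -2.057], 'eef_pos': [528.786, 91.538, 158.597], 'eef_rot': [3.14, -0.002, -2.552], 'wrist_force': [-0.403, -0.153, -2.54], 'moment': [0.092, -0.102, -0.019], 'finger_gap': 15.791, 'finger_force': 57.998} cmd [529.6   90.83 160.  ] [ 3.142  0.    -2.558]
move [-0.1037, 0.1577, 0.08] [-0.0, 0.0, -0.0001] dist 51.24876827788157 deg 0.018000000000000002
```

Call:
{"op": "apply_moves", "data": {
  "moves": [
    [[-0.06,0.1,0.04],[0,0,0],1],
    [[-0.1037,0.1577,0.08],[0,0,0],1],
    [[-0.1037,0.1577,0.08],[0,0,0],1],
    [[-0.1037,0.1577,0.08],[0,0,0],1],
    [[-0.1037,0.1577,0.08],[0,0,0],1]
  ]
}}

```text
clock: 5.53
eef_pos: [529.4, 137.2, 139.7]
eef_rot: [3.141, -0.001, -2.56]
wrist_force: [0.1, -0.3, -2.2]
finger_gap: 15.9
finger_force: 58.0
```

```bash
python3 - <<'E'
from h import *; import cv2
s=st(); im=viewer.camera("wrist"); I=viewer.camera_info("wrist"); 
json.dump({k:v.tolist() for k,v in I.items()},open("w3.json","w"))
cv2.imwrite("pics/w3full.png",im); cv2.imwrite("pics/w3.png",cv2.resize(im[130:330,180:450],None,fx=2.9,fy=2.9))
P,R=s["eef_pos"],Ro.from_euler("xyz",s["eef_rot"])
f=lambda X:(px(I,X)-[180,130])*2.9
print("bolt",f(P+R.apply([23,0,28])),"rim c",f([529.5,138,56]),"hole",f(np.array([529.5,138,50.5])+R.apply([23,0,0])))
E
```

```text
{'clock': 5.533, 'joints': [0.187, 0.375, 1.623, -0.0, 1.145, -1.966], 'eef_pos': [529.352, 137.215, 139.742], 'eef_rot': [3.141, -0.001, -2.56], 'wrist_force': [0.104, -0.275, -2.198], 'moment': [0.126, -0.172, -0.031], 'finger_gap': 15.907, 'finger_force': 57.999} cmd [529.5  138.01 140.  ] [-3.142  0.    -2.558]
bolt [386.37837606 322.68013352] rim c [388.8764188 361.7766883] hole [388.94007101 248.29163057]
```

View pics/w3.png

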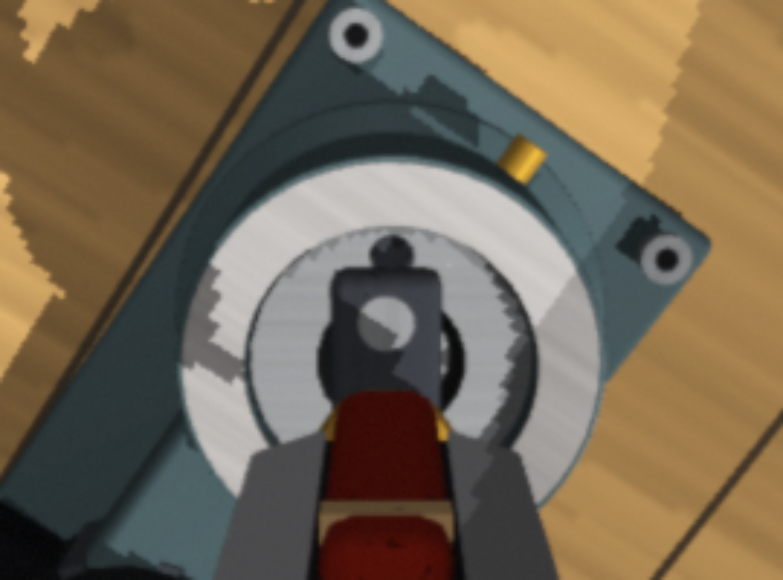

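The wrist view shows the ring centre at about crop (391.5,370), from the outer rim at 179..604 with its top at 157 and the inner rim at 247..538 with its top at 226. The far hole is at about (392,256), directly in line with the bar. The bolt is at (386,322), as predicted.

```bash
python3 - <<'E'
from h import *
I={k:np.array(v) for k,v in json.load(open("w3.json")).items()}
g=lambda u,v,z:ray(I,u/2.9+180,v/2.9+130,z)
s=st(); R=Ro.from_euler("xyz",s["eef_rot"])
print("rim",g(391.5,369.5,56),"hole->c",g(392,256,50.5)-R.apply([23,0,0]))
d=g(392,256,50.5)-g(391.5,369.5,56);print(np.arctan2(d[1],d[0]))
E
```

```text
{'clock': 5.583, 'joints': [0.186, 0.375, 1.622, -0.0, 1.145, -1.966], 'eef_pos': [529.533, 137.092, 140.043], 'eef_rot': [-3.142, -0.0, -2.56], 'wrist_force': [0.589, 0.849, -2.809], 'moment': [0.166, -0.12, 0.014], 'finger_gap': 16.133, 'finger_force': 57.999} cmd [529.5  138.01 140.  ] [-3.142  0.    -2.558]
rim [530.6063424  139.38646881  56.        ] hole->c [530.52095551 139.43587403  50.49386503]
-2.563571347844906
```

```bash
python3 - <<'E'
from h import *
json.dump(dict(p=[529.5,137.1,140.0],q=Ro.from_euler("xyz",[np.pi,0,-2.559]).as_quat().tolist()),open("cmd.json","w"))
plan([530.3,139.1,104],-2.561)
E
```

```text
move [-0.0071, 0.0049, 0.144] [0.0, -0.0, 0.0006] dist 36.064542836420365 deg 0.10799999999999998
```

Call:
{"op": "apply_moves", "data": {
  "moves": [
    [[-0.0071,0.0049,0.05],[0,0,0.0006],1],
    [[-0.0071,0.0049,0.1],[0,0,0.0006],1],
    [[-0.0071,0.0049,0.13],[0,0,0.0006],1],
    [[-0.0071,0.0049,0.144],[0,0,0.0006],1],
    [[-0.0071,0.0049,0.144],[0,0,0.0006],1],
    [[-0.0071,0.0049,0.144],[0,0,0.0006],1],
    [[-0.0071,0.0049,0.144],[0,0,0.0006],1]
  ]
}}

```text
clock: 6.17
eef_pos: [530.5, 140.0, 104.5]
eef_rot: [-3.141, 0.001, -2.56]
wrist_force: [0.1, 0.7, -2.3]
finger_gap: 15.5
finger_force: 58.0
```

```bash
python3 - <<'E'
from h import *; import cv2
s=st(); im=viewer.camera("wrist"); I=viewer.camera_info("wrist"); 
json.dump({k:v.tolist() for k,v in I.items()},open("w4.json","w"))
cv2.imwrite("pics/w4.png",cv2.resize(im[130:330,180:450],None,fx=2.9,fy=2.9))
P,R=s["eef_pos"],Ro.from_euler("xyz",s["eef_rot"])
f=lambda X:(px(I,X)-[180,130])*2.9
print("bolt",f(P+R.apply([23,0,28])),"rim c",f([530.5,139.3,56]))
E
```

```text
{'clock': 6.167, 'joints': [0.191, 0.422, 1.647, 0.0, 1.071, -1.961], 'eef_pos': [530.55, 140.0, 104.514], 'eef_rot': [-3.141, 0.001, -2.56], 'wrist_force': [0.135, 0.676, -2.348], 'moment': [0.081, -0.131, 0.004], 'finger_gap': 15.48, 'finger_force': 57.999} cmd [530.31 139.1  104.  ] [ 3.142  0.    -2.561]
bolt [384.99166388 323.54165632] rim c [381.96311626 414.05195128]
```

View pics/w4.png

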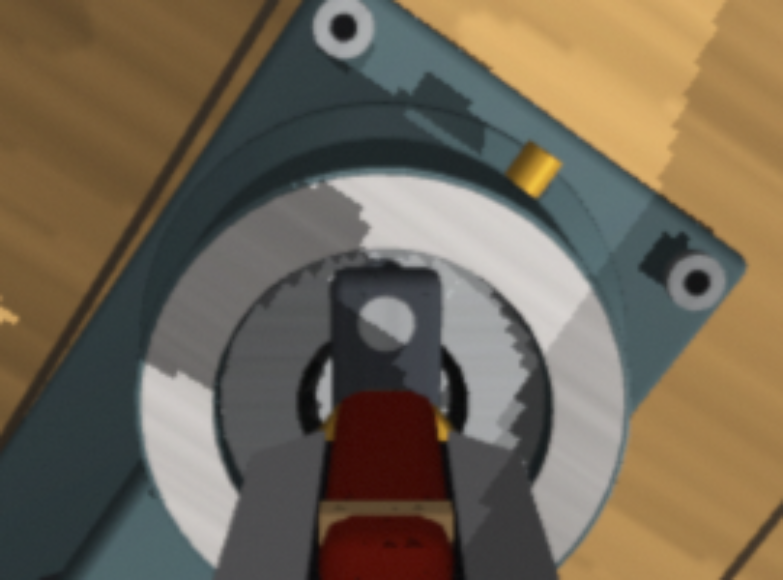

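The pins are just above the ring. The rim centre is at about crop (383,415), with the bar still square to the hole line. Next I'll compare the spanner's axis at rim height with that point.

```bash
python3 - <<'E'
from h import *
from cell import manip
s=manip.read_state();P,R=s["eef_pos"],Ro.from_euler("xyz",s["eef_rot"]);print(P,s["eef_rot"])
I=viewer.camera_info("wrist")
# camera centre in tool frame now, and for the stored picture
for J in(I,{k:np.array(v) for k,v in json.load(open("w4.json")).items()}):
    c=-J["R"].T@J["t"]; print("cam in tool",R.inv().apply(c-P),(R.inv()*Ro.from_matrix(J["R"].T)).as_rotvec())
    print("axis@56,",(px(J,P+R.apply([0,0,P[2]-56]))-[180,130])*2.9, "rim",ray(J,383/2.9+180,415/2.9+130,56))
E
```

```text
[530.56140978 140.02097991 104.58389449] [-3.14120252e+00  9.25736101e-04 -2.55963842e+00]
cam in tool [ 7.48819969e+01  5.15718096e-02 -1.62353371e+02] [-0.20615516 -0.20667041  1.5604836 ]
axis@56, [385.00448127 416.63057881] rim [530.54829142 139.55597962  56.        ]
cam in tool [ 7.48819969e+01  5.15718096e-02 -1.62353371e+02] [-0.20615516 -0.20667041  1.5604836 ]
axis@56, [385.00448127 416.63057881] rim [530.54829142 139.55597962  56.        ]
```

Call:
{"op": "apply_moves", "data": {
  "moves": [
    [[0.0009,-0.0013,0.004],[0,0,0],1],
    [[0.0009,-0.0013,0.008],[0,0,0],1],
    [[0.0009,-0.0013,0.012],[0,0,0],1],
    [[0.0009,-0.0013,0.016],[0,0,0],1],
    [[0.0009,-0.0013,0.02],[0,0,0],1],
    [[0.0009,-0.0013,0.022],[0,0,0],1],
    [[0.0009,-0.0013,0.022],[0,0,0],1],
    [[0.0009,-0.0013,0.022],[0,0,0],1]
  ]
}}

```text
clock: 6.88
eef_pos: [530.3, 139.6, 98.5]
eef_rot: [3.142, -0.0, -2.56]
wrist_force: [-0.2, 0.3, -3.0]
finger_gap: 15.5
finger_force: 58.0
```

Call:
{"op": "apply_moves", "data": {
  "moves": [
    [[0,0,0.003],[0,0,0],1],
    [[0,0,0.006],[0,0,0],1],
    [[0,0,0.009],[0,0,0],1],
    [[0,0,0.012],[0,0,0],1],
    [[0,0,0.012],[0,0,0],1],
    [[0,0,0.012],[0,0,0],1]
  ]
}}

```text
clock: 7.38
eef_pos: [530.2, 139.6, 95.4]
eef_rot: [3.142, -0.0, -2.56]
wrist_force: [-0.1, 0.3, -2.0]
finger_gap: 15.4
finger_force: 58.0
```

```bash
python3 - <<'E'
from h import *
st()
E
```

```text
{'clock': 7.383, 'joints': [0.191, 0.434, 1.654, -0.0, 1.053, -1.962], 'eef_pos': [530.217, 139.599, 95.419], 'eef_rot': [3.142, -0.0, -2.56], 'wrist_force': [-0.087, 0.298, -2.034], 'moment': [0.11, -0.076, 0.011], 'finger_gap': 15.374, 'finger_force': 57.999} cmd [530.31 139.1  104.  ] [ 3.142  0.    -2.561]
```

Call:
{"op": "apply_moves", "data": {
  "moves": [
    [[0,0,0],[0,0,0.01],1],
    [[0,0,0],[0,0,0.02],1],
    [[0,0,0],[0,0,0.03],1],
    [[0,0,0],[0,0,0.04],1],
    [[0,0,0],[0,0,0.05],1],
    [[0,0,0],[0,0,0.06],1],
    [[0,0,0],[0,0,0.07],1],
    [[0,0,0],[0,0,0.08],1],
    [[0,0,0],[0,0,0.09],1],
    [[0,0,0],[0,0,0.1],1],
    [[0,0,0],[0,0,0.1],1],
    [[0,0,0],[0,0,0.1],1]
  ]
}}

```text
clock: 8.38
eef_pos: [530.4, 139.3, 95.6]
eef_rot: [-3.141, 0.0, -2.873]
wrist_force: [1.1, -3.4, -2.2]
finger_gap: 15.8
finger_force: 58.0
```

```bash
python3 - <<'E'
from h import *
st()
E
```

```text
{'clock': 8.383, 'joints': [0.19, 0.434, 1.654, -0.001, 1.053, -1.649], 'eef_pos': [530.415, 139.321, 95.561], 'eef_rot': [-3.141, 0.0, -2.873], 'wrist_force': [1.081, -3.382, -2.204], 'moment': [-0.761, -0.437, 0.087], 'finger_gap': 15.827, 'finger_force': 58.001} cmd [530.31 139.1  104.  ] [ 3.142  0.    -2.561]
```

Call:
{"op": "apply_moves", "data": {
  "moves": [
    [[0,-0.0012,0],[0,0,0.01],1],
    [[0,-0.0012,0],[0,0,0.02],1],
    [[0,-0.0012,0],[0,0,0.03],1],
    [[0,-0.0012,0],[0,0,0.04],1],
    [[0,-0.0012,0],[0,0,0.05],1],
    [[0,-0.0012,0],[0,0,0.06],1],
    [[0,-0.0012,0],[0,0,0.06],1],
    [[0,-0.0012,0],[0,0,0.06],1]
  ]
}}

```text
clock: 9.05
eef_pos: [530.4, 139.2, 95.6]
eef_rot: [-3.141, 0.0, -3.061]
wrist_force: [1.9, -4.5, -1.5]
finger_gap: 15.8
finger_force: 58.0
```

```bash
python3 - <<'E'
from h import *
st()
E
```

```text
{'clock': 9.05, 'joints': [0.19, 0.434, 1.654, -0.0, 1.053, -1.462], 'eef_pos': [530.43, 139.18, 95.555], 'eef_rot': [-3.141, 0.0, -3.061], 'wrist_force': [1.942, -4.548, -1.483], 'moment': [-0.767, -0.437, 0.155], 'finger_gap': 15.766, 'finger_force': 58.001} cmd [530.31 139.1  104.  ] [ 3.142  0.    -2.561]
```

Call:
{"op": "apply_moves", "data": {
  "moves": [
    [[0.0004,-0.001,0],[0,0,0.01],1],
    [[0.0004,-0.002,0],[0,0,0.02],1],
    [[0.0004,-0.003,0],[0,0,0.03],1],
    [[0.0004,-0.003,0],[0,0,0.04],1],
    [[0.0004,-0.003,0],[0,0,0.04],1],
    [[0.0004,-0.003,0],[0,0,0.04],1]
  ]
}}

```text
clock: 9.55
eef_pos: [530.4, 138.8, 95.6]
eef_rot: [3.141, 0.0, 3.097]
wrist_force: [1.2, 0.6, -3.2]
finger_gap: 15.6
finger_force: 58.0
```

```bash
python3 - <<'E'
from h import *
st()
E
```

```text
{'clock': 9.55, 'joints': [0.189, 0.434, 1.655, 0.0, 1.053, -1.338], 'eef_pos': [530.364, 138.823, 95.561], 'eef_rot': [3.141, 0.0, 3.097], 'wrist_force': [1.223, 0.648, -3.183], 'moment': [0.051, -0.479, 0.105], 'finger_gap': 15.573, 'finger_force': 58.0} cmd [530.31 139.1  104.  ] [ 3.142  0.    -2.561]
```

Call:
{"op": "apply_moves", "data": {
  "moves": [
    [[0,0,0],[0,0,0.006],1],
    [[0,0,0],[0,0,0.012],1],
    [[0,0,0],[0,0,0.018],1],
    [[0,0,0],[0,0,0.018],1]
  ]
}}

```text
clock: 9.88
eef_pos: [530.3, 138.7, 95.5]
eef_rot: [3.141, 0.0, 3.037]
wrist_force: [1.1, 1.0, -3.3]
finger_gap: 15.9
finger_force: 58.0
```

```bash
cat > q.py <<'E'
from cell import manip
s=manip.read_state(); print(s["clock"],s["eef_pos"].round(2),s["eef_rot"].round(4),s["wrist_force"].round(1),s["moment"].round(3),s["joints"].round(4)[-1],s["finger_gap"])
E
python3 q.py
```

```text
9.8833 [530.34 138.72  95.55] [3.1413e+00 1.0000e-04 3.0373e+00] [ 1.1  1.  -3.3] [ 0.309 -0.557  0.109] -1.2777 15.938749679725143
```

Call:
{"op": "apply_moves", "data": {
  "moves": [
    [[0,0,0],[0,0,0.006],1],
    [[0,0,0],[0,0,0.012],1],
    [[0,0,0],[0,0,0.018],1],
    [[0,0,0],[0,0,0.018],1]
  ]
}}

```text
clock: 10.22
eef_pos: [530.3, 138.7, 95.5]
eef_rot: [3.141, 0.0, 2.98]
wrist_force: [0.2, 2.3, -3.1]
finger_gap: 15.8
finger_force: 58.0
```

```bash
python3 q.py
```

```text
10.2167 [530.35 138.66  95.54] [3.1414e+00 2.0000e-04 2.9804e+00] [ 0.2  2.3 -3.1] [ 0.527 -0.55   0.074] -1.2208 15.788294814867054
```

Call:
{"op": "apply_moves", "data": {
  "moves": [
    [[0,0,0],[0,0,0.005],1],
    [[0,0,0],[0,0,0.01],1],
    [[0,0,0],[0,0,0.01],1]
  ]
}}

```text
clock: 10.47
eef_pos: [530.3, 138.7, 95.5]
eef_rot: [3.141, 0.0, 2.95]
wrist_force: [2.1, 2.8, -2.6]
finger_gap: 15.7
finger_force: 58.0
```

```bash
python3 q.py
```

```text
10.4667 [530.34 138.65  95.54] [3.1415e+00 2.0000e-04 2.9497e+00] [ 2.1  2.8 -2.6] [ 0.554 -0.703  0.346] -1.19 15.700862652544473
```

Call:
{"op": "apply_moves", "data": {
  "moves": [
    [[0,0,0],[0,0,0.001],1],
    [[0,0,0],[0,0,0.002],1],
    [[0,0,0],[0,0,0.002],1]
  ]
}}

```text
clock: 10.72
eef_pos: [530.3, 138.6, 95.5]
eef_rot: [3.141, 0.0, 2.944]
wrist_force: [2.6, 3.4, -1.8]
finger_gap: 15.7
finger_force: 58.1
```

```bash
python3 q.py
```

```text
10.7167 [530.34 138.63  95.54] [3.1415e+00 1.0000e-04 2.9445e+00] [ 2.6  3.4 -1.8] [ 0.651 -0.694  0.474] -1.1849 15.655451646451803
```

Call:
{"op": "apply_moves", "data": {
  "moves": [
    [[0,0,0],[0,0,0.0008],1],
    [[0,0,0],[0,0,0.0008],1],
    [[0,0,0],[0,0,0.0008],1]
  ]
}}

```text
clock: 10.97
eef_pos: [530.3, 138.6, 95.5]
eef_rot: [3.142, 0.0, 2.942]
wrist_force: [3.1, 3.7, -1.8]
finger_gap: 15.6
finger_force: 58.1
```

```bash
python3 q.py
```

```text
10.9667 [530.35 138.62  95.54] [3.1415e+00 1.0000e-04 2.9421e+00] [ 3.1  3.7 -1.8] [ 0.75  -0.699  0.471] -1.1825 15.643599434702779
```

Call:
{"op": "apply_moves", "data": {
  "moves": [
    [[0,0,0],[0,0,0.0005],1],
    [[0,0,0],[0,0,0.0005],1]
  ]
}}

```text
clock: 11.13
eef_pos: [530.4, 138.6, 95.6]
eef_rot: [3.141, 0.0, 2.94]
wrist_force: [2.4, 2.6, -1.5]
finger_gap: 16.1
finger_force: 58.1
```

```bash
python3 q.py; python3 - <<'E'
from cell import manip,viewer
for i in range(3):
    viewer.camera("scene"); s=manip.read_state(); print(s["moment"].round(3),s["wrist_force"].round(1))
E
```

```text
11.1333 [530.35 138.63  95.56] [3.1415e+00 2.0000e-04 2.9404e+00] [ 2.4  2.6 -1.5] [ 0.815 -0.761  0.555] -1.1808 16.09220487939274
[ 0.803 -0.747  0.505] [ 2.8  3.3 -2.4]
[ 0.802 -0.844  0.494] [ 3.2  3.4 -1.2]
[ 0.788 -0.802  0.551] [ 2.7  3.7 -1.7]
```

Call:
{"op": "apply_moves", "data": {
  "moves": [
    [[0,0,0],[0,0,-0.008],1],
    [[0,0,0],[0,0,-0.016],1],
    [[0,0,0],[0,0,-0.021],1],
    [[0,0,0],[0,0,-0.021],1]
  ]
}}

```text
clock: 11.62
eef_pos: [530.0, 138.3, 95.3]
eef_rot: [-3.141, -0.001, 3.007]
wrist_force: [1.0, 1.1, -1.5]
finger_gap: 16.0
finger_force: 58.0
```

```bash
python3 q.py
```

```text
11.6167 [530.01 138.32  95.34] [-3.1411e+00 -8.0000e-04  3.0066e+00] [ 1.   1.1 -1.5] [ 0.213 -0.31  -0.024] -1.2472 15.97893641581746
```

Torque is released. I'll lift slowly out and then clear.

Call:
{"op": "apply_moves", "data": {
  "moves": [
    [[0,0,-0.008],[0,0,0],1],
    [[0,0,-0.016],[0,0,0],1],
    [[0,0,-0.024],[0,0,0],1],
    [[0,0,-0.035],[0,0,0],1],
    [[0,0,-0.06],[0,0,0],1],
    [[0,0,-0.12],[0,0,0],1],
    [[0,0,-0.2],[0,0,0],1],
    [[0,0,-0.26],[0,0,0],1],
    [[0,0,-0.26],[0,0,0],1],
    [[0,0,-0.26],[0,0,0],1]
  ]
}}

```text
clock: 12.45
eef_pos: [530.4, 138.6, 160.9]
eef_rot: [3.141, 0.001, 3.006]
wrist_force: [-1.0, -0.0, -2.5]
finger_gap: 15.6
finger_force: 58.0
```

```bash
python3 - <<'E'
from h import *; import cv2
s=st(); im=viewer.camera("wrist"); cv2.imwrite("pics/w5.png",cv2.resize(im[130:330,180:450],None,fx=2.9,fy=2.9))
s=st(); json.dump(dict(p=s["eef_pos"].tolist(),q=Ro.from_euler("xyz",[np.pi,0,s["eef_rot"][2]]).as_quat().tolist()),open("cmd.json","w"))
plan([529,-181.9,150],-.48+np.pi,False)
E
```

```text
{'clock': 12.45, 'joints': [0.189, 0.353, 1.6, -0.0, 1.188, -1.247], 'eef_pos': [530.434, 138.605, 160.935], 'eef_rot': [3.141, 0.001, 3.006], 'wrist_force': [-0.978, -0.049, -2.538], 'moment': [0.094, -0.104, -0.023], 'finger_gap': 15.601, 'finger_force': 57.999} cmd [530.31 139.1  104.  ] [ 3.142  0.    -2.561]
{'clock': 12.5, 'joints': [0.189, 0.354, 1.6, -0.0, 1.188, -1.247], 'eef_pos': [530.031, 138.489, 159.984], 'eef_rot': [-3.141, -0.0, 3.006], 'wrist_force': [-0.48, -0.15, -3.19], 'moment': [0.031, -0.074, 0.038], 'finger_gap': 15.45, 'finger_force': 57.999} cmd [530.31 139.1  104.  ] [ 3.142  0.    -2.561]
move [-0.1688, -1.2704, 0.0399] [0.0, -0.0, 0.1097] dist 320.5465654550053 deg 19.746000000000002
```

View pics/w5.png

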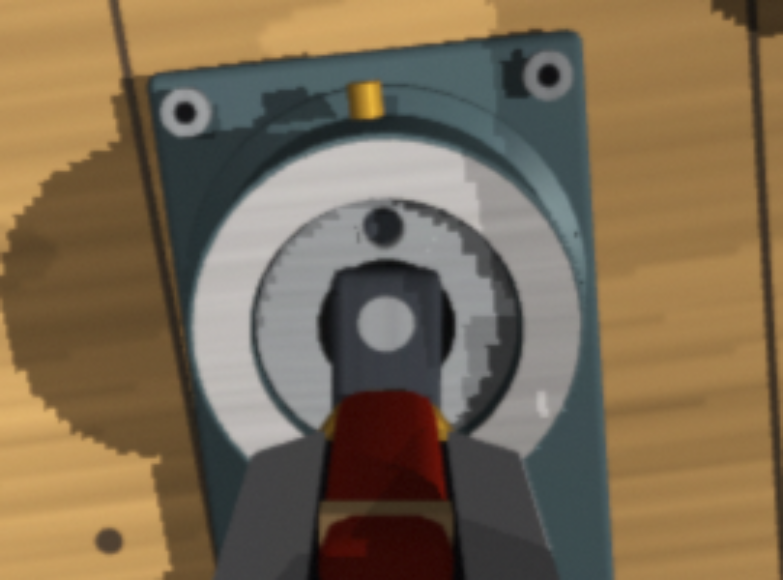

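The hole is at (383,227), in line with the bar, and the bolt is still at (386,322), so the spanner hasn't slipped in the grip. Now back to the block.

Call:
{"op": "apply_moves", "data": {
  "moves": [
    [[-0.02,-0.13,0],[0,0,0.02],1],
    [[-0.04,-0.28,0],[0,0,0.04],1],
    [[-0.06,-0.43,0],[0,0,0.06],1],
    [[-0.08,-0.58,0],[0,0,0.08],1],
    [[-0.1,-0.72,0],[0,0,0.1],1],
    [[-0.12,-0.84,0],[0,0,0.1097],1],
    [[-0.13,-0.94,0],[0,0,0.1097],1],
    [[-0.13,-0.98,0],[0,0,0.1097],1],
    [[-0.13,-0.98,0],[0,0,0.1097],1],
    [[-0.13,-0.98,0],[0,0,0.1097],1]
  ]
}}

```text
clock: 13.33
eef_pos: [529.1, -108.1, 159.7]
eef_rot: [-3.142, -0.001, 2.661]
wrist_force: [-1.1, 0.7, -2.7]
finger_gap: 15.9
finger_force: 58.0
```

```bash
python3 - <<'E'
from h import *
setcmd([-.13,-.98,0],[0,0,.1097]); st(); plan([529,-181.7,120],-.48+np.pi)
E
```

```text
{'clock': 13.333, 'joints': [-0.27, 0.339, 1.622, 0.0, 1.182, -1.36], 'eef_pos': [529.13, -108.128, 159.674], 'eef_rot': [-3.142, -0.001, 2.661], 'wrist_force': [-1.128, 0.666, -2.709], 'moment': [0.002, -0.114, -0.002], 'finger_gap': 15.948, 'finger_force': 57.999} cmd [ 529.18 -108.66  159.98] [3.142 0.    2.662]
move [-0.1343, -0.2595, 0.1599] [-0.0, -0.0, 0.0] dist 83.2709245475274 deg 0.0
```

Call:
{"op": "apply_moves", "data": {
  "moves": [
    [[-0.06,-0.12,0.04],[0,0,0],1],
    [[-0.11,-0.22,0.1],[0,0,0],1],
    [[-0.1343,-0.2595,0.16],[0,0,0],1],
    [[-0.1343,-0.2595,0.2],[0,0,0],1],
    [[-0.1343,-0.2595,0.24],[0,0,0],1],
    [[-0.1343,-0.2595,0.24],[0,0,0],1],
    [[-0.1343,-0.2595,0.24],[0,0,0],1],
    [[-0.1343,-0.2595,0.24],[0,0,0],1]
  ]
}}

```text
clock: 14.0
eef_pos: [529.8, -180.7, 101.3]
eef_rot: [3.141, 0.001, 2.663]
wrist_force: [1.3, -0.3, -1.4]
finger_gap: 15.8
finger_force: 58.0
```

```bash
python3 - <<'E'
from h import *
setcmd([0,0,.0801],[0,0,0]); viewer.camera("top"); st(); plan([528.8,-181.8,82],-.48+np.pi,False)
E
```

```text
{'clock': 14.05, 'joints': [-0.394, 0.448, 1.617, 0.0, 1.075, -1.487], 'eef_pos': [529.833, -180.909, 101.38], 'eef_rot': [3.141, 0.001, 2.663], 'wrist_force': [0.108, -0.322, -2.125], 'moment': [0.006, -0.169, -0.036], 'finger_gap': 15.765, 'finger_force': 57.999} cmd [ 529.   -181.7    99.98] [3.142 0.    2.662]
move [0.0005, -0.0007, 0.0719] [-0.0, -0.0, 0.0] dist 17.976286463004534 deg 0.0
```

Call:
{"op": "apply_moves", "data": {
  "moves": [
    [[0.0005,-0.0007,0.03],[0,0,0],1],
    [[0.0005,-0.0007,0.06],[0,0,0],1],
    [[0.0005,-0.0007,0.07],[0,0,0],1],
    [[0.0005,-0.0007,0.08],[0,0,0],1],
    [[0.0005,-0.0007,0.088],[0,0,0],1],
    [[0.0005,-0.0007,0.088],[0,0,0],1],
    [[0.0005,-0.0007,0.088],[0,0,0],1]
  ]
}}

```text
clock: 14.63
eef_pos: [529.1, -181.8, 78.5]
eef_rot: [3.142, -0.0, 2.662]
wrist_force: [-0.4, -0.4, -2.8]
finger_gap: 15.4
finger_force: 58.0
```

```bash
python3 q.py
```

```text
14.6333 [ 529.13 -181.76   78.49] [ 3.1416 -0.      2.6616] [-0.4 -0.4 -2.8] [ 0.001 -0.116  0.015] -1.4872 15.39827974575772
```

Call:
{"op": "apply_moves", "data": {
  "moves": [
    [[0,0,0.01],[0,0,0],1],
    [[0,0,0.02],[0,0,0],1],
    [[0,0,0.03],[0,0,0],1],
    [[0,0,0.038],[0,0,0],1],
    [[0,0,0.044],[0,0,0],1],
    [[0,0,0.047],[0,0,0],1],
    [[0,0,0.048],[0,0,0],1],
    [[0,0,0.048],[0,0,0],1]
  ]
}}

```text
clock: 15.3
eef_pos: [529.1, -181.7, 66.5]
eef_rot: [-3.142, -0.0, 2.662]
wrist_force: [-0.0, 0.7, -3.0]
finger_gap: 15.6
finger_force: 58.0
```

```bash
python3 q.py
```

```text
15.3 [ 529.11 -181.7    66.46] [-3.1416e+00 -1.0000e-04  2.6618e+00] [-0.   0.7 -3. ] [ 0.016 -0.134  0.007] -1.4872 15.576834829340585
```

Not touching yet, about 0.5 mm to go. I'll feel down a little more.

Call:
{"op": "apply_moves", "data": {
  "moves": [
    [[0,0,0.001],[0,0,0],1],
    [[0,0,0.002],[0,0,0],1],
    [[0,0,0.002],[0,0,0],1]
  ]
}}

```text
clock: 15.55
eef_pos: [529.1, -181.7, 66.0]
eef_rot: [3.142, 0.0, 2.662]
wrist_force: [-0.4, -0.0, -2.9]
finger_gap: 15.7
finger_force: 58.0
```

```bash
python3 q.py
```

```text
15.55 [ 529.13 -181.73   66.03] [3.1416e+00 1.0000e-04 2.6617e+00] [-0.4 -0.  -2.9] [ 0.007 -0.156  0.032] -1.4872 15.668092184210336
```

Call:
{"op": "apply_moves", "data": {
  "moves": [
    [[0,0,0.001],[0,0,0],1],
    [[0,0,0.002],[0,0,0],1],
    [[0,0,0.002],[0,0,0],1]
  ]
}}

```text
clock: 15.8
eef_pos: [529.2, -181.8, 65.9]
eef_rot: [-3.142, 0.0, 2.662]
wrist_force: [-2.7, 1.5, 5.1]
finger_gap: 15.6
finger_force: 58.0
```

```bash
python3 q.py
```

```text
15.8 [ 529.21 -181.75   65.94] [-3.1416e+00  3.0000e-04  2.6618e+00] [-2.7  1.5  5.1] [0.257 0.542 0.   ] -1.4872 15.636190277580477
```

Call:
{"op": "apply_moves", "data": {
  "moves": [
    [[0,0,-0.001],[0,0,0],0.5],
    [[0,0,-0.001],[0,0,0],0.5],
    [[0,0,-0.001],[0,0,0],0.4],
    [[0,0,-0.001],[0,0,0],0.4],
    [[0,0,-0.001],[0,0,0],0.4],
    [[0,0,-0.001],[0,0,0],0.4],
    [[0,0,-0.001],[0,0,0],0.4],
    [[0,0,-0.001],[0,0,0],0.4]
  ]
}}

```text
clock: 16.47
eef_pos: [529.1, -181.7, 65.7]
eef_rot: [3.142, -0.0, 2.662]
wrist_force: [-0.8, -0.2, 0.4]
finger_gap: 56.2
finger_force: 0.0
```

Call:
{"op": "apply_moves", "data": {
  "moves": [
    [[0,0,-0.04],[0,0,0],0.4],
    [[0,0,-0.12],[0,0,0],0.4],
    [[0,0,-0.25],[0,0,0],0.4],
    [[0,0,-0.38],[0,0,0],0.4],
    [[0,0,-0.5],[0,0,0],0.4],
    [[0,0,-0.5],[0,0,0],0.4],
    [[0,0,-0.5],[0,0,0],0.4]
  ]
}}

```text
clock: 17.05
eef_pos: [529.6, -181.9, 192.9]
eef_rot: [3.141, 0.004, 2.662]
wrist_force: [-0.4, 0.3, -0.4]
finger_gap: 56.3
finger_force: 0.0
```

```bash
python3 - <<'E'
from h import *; import cv2
a=viewer.camera("wrist");t=viewer.camera("top");st()
a=cv2.resize(a[120:330,200:440],None,fx=1.7,fy=1.7); b=cv2.resize(t[265:305,240:282],None,fx=8.5,fy=8.5,interpolation=cv2.INTER_CUBIC)
h=max(a.shape[0],b.shape[0]);f=lambda i:cv2.copyMakeBorder(i,0,h-i.shape[0],0,0,cv2.BORDER_CONSTANT)
o=np.hstack([f(a),f(b)]);print(o.shape);cv2.imwrite("pics/end.png",o)
E
```

```text
{'clock': 17.15, 'joints': [-0.396, 0.348, 1.534, -0.0, 1.26, -1.487], 'eef_pos': [528.734, -181.573, 190.179], 'eef_rot': [-3.141, -0.001, 2.662], 'wrist_force': [0.537, 0.018, 0.038], 'moment': [0.08, -0.103, -0.024], 'finger_gap': 56.529, 'finger_force': 0.0} cmd [ 529.   -181.7    99.98] [3.142 0.    2.662]
(357, 765, 3)
```

View pics/end.png

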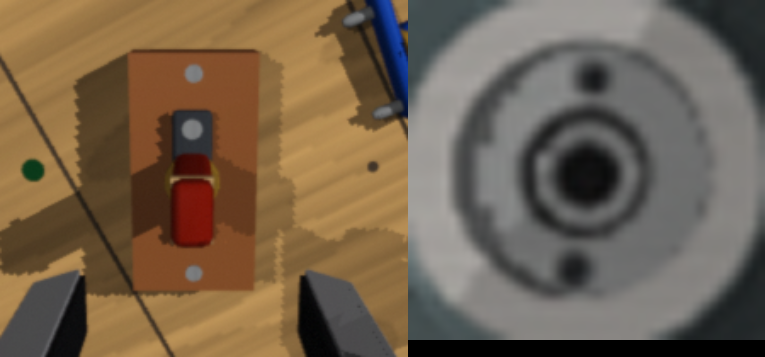

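The spanner stands seated and upright in the reddish block. The ring's holes, at (592,77) and (574,270), lie at about the angle where it was nipped. Handing in.

```bash
python3 -c "from cell import manip; print(manip.sign_off())"
```

```text
the job is handed in; nothing more can be done
None
```

The ring was turned clockwise until it came up hard and was nipped to about 0.52 N m, the red spanner is back in its beech block with its pins in the holes, and the job was handed in at about 17 s.

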